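Close the drilling template over the block

ROBOT

A 7-joint arm with a two-finger parallel gripper is mounted at the origin on a cart in front of the work surface, level with it; the furniture and walls round the work are solid. World frame = base frame: x ahead of the robot, y to its left, z up, the work surface at z = 0. Lengths are in mm, angles in rad, forces in N, time in s.
With the tool pointing down it reaches from about 400 to 900 mm from the base axis. Payload 5.5 kg.
Tool frame: the origin (TCP) lies at the very end of the fingers, on their centre line; the grasp point (between the pads) lies 19 mm behind it; z points along the fingers, y is the line along which they close (so a half turn about z gives the same grasp; the last joint's range is limited). The gripper opens to 85 mm and grips with 20 to 120 N. Pads are 22 mm wide; open, the fingers measure 114 mm over their backs; the gripper's body (76 mm by 85 mm) begins 54 mm behind the grasp point. The pads swing forward as they close: fully open they stand 13 mm farther back than shut.
Start: joints at [1.454, 0.501, -0.427, 1.55, 0.221, 1.138, -0.21], TCP at [241.011, -603.667, 208.01] pointing down, gripper open.
Joint ranges: [-2.88, 2.88], [-0.31, 2.03], [-1.54, 1.56], [0.2, 2.42], [-1.41, 4.55], [0.19, 2.02], [-2.57, 2.57]. Speed limits (rad/s): [2.57, 2.57, 3.14, 3.14, 3.14, 3.14, 3.14].

INTERFACE

Orientations are given as a unit quaternion [x, y, z, w].
In Python, from cell import robot gives the robot as it stands. Calls block until the motion is done:
- robot.move_to(position, orientation): joint-space move of the TCP to a pose.
- robot.move_l(position, ori=None, vel=150): straight line of the TCP; ori=None keeps the orientation; vel is the mean speed in mm/s.
- robot.move_joints(angles): joint-space move.
- robot.gripper_to(opening): finger opening in mm; the grip force is fixed at half the most; returns when the fingers have stopped.
- robot.wait(seconds).
- robot.ik(position, orientation): joint angles nearest the present ones, or None.
- robot.sense(): the state.
- robot.read_camera(name): name is "side" or "top"; returns the picture (400x640x3 uint8, red, green, blue); there is no depth.
- robot.camera_params(name): a dict with "intrinsics" (3x3 intrinsics, pixels), "R" (3x3) and "t" (3): a world point X has camera coordinates R X + t. Camera axes: x right, y down, z forward; pixel columns grow to the right and rows downward; lengths in mm; the calibration is good to about 2 mm. A picture is of the moment at which its call begins. camera_params takes no time and is no camera call.
A pose or a line that the arm cannot do raises robot.MotionError and nothing moves.
- robot.sign_off(): hands the job in; it is judged then, once.
The state is a dict: "clock": time; "joint_pos": joint angles; "joint_velocities": joint speeds; "joint_torque": joint torques, N m; "ee_pos": TCP position; "ee_rot": TCP orientation; "force": force on the tool from outside, world axes, zero at the start; "torque": the same for the moment, N m; "finger_gap": finger opening in mm; "grip_force": force on a finger pad.
Only numpy, scipy, OpenCV 4.12 (cv2) and the standard library are available. Lean on these libraries where they do the work, as an engineer would, in place of code of your own. Each camera call takes 0.05 s, during which the arm holds its last target. There are 200 camera calls.

TASK

First push the wooden block along the channel of the drilling jig until it is fully home against the stop at the far end, and then flip the hinged template leaf over its spine so that it lies flat on the other side, over the block. Do it all by pushing with the fingertips: do not grip or lift anything, press gently, and leave the things round the jig where they are.

Things in the scene. Friction and masses are not known exactly. Their poses are not given: they have to be found in the camera images.
- jig: Plywood drilling jig, fixed to the bench. Origin on the bench surface under the spine; x along the spine away from the robot, y left, z up (yaw within 0.35 rad of the world's). Base board x -100 to 60, y -76 to 60 mm, 8 mm thick. Spine: wooden bar x -60 to 60, y -10 to 10, top z 38 mm. Left of it a rest bar, y 40 to 52, top z 40 mm, under the leaf.
- stop (a point): Middle of the near face of the channel's end stop, at jig x 30, y -34, z 23 mm; axes as the jig's. The channel runs along x to the right of the spine: 48 mm wide (y -58 to -10), floor z 8 mm, between the spine and an outer rail 12 mm wide (both x -60 to 60, top z 38 mm), open at its near end.
- block_center (a point): Centre of the loose pale wooden block, 100 long x 45 wide x 30 mm high, about 0.1 kg, lying lengthwise in the channel (1.5 mm play each side), near end sticking out towards the robot. Site y axis along its length, z up. Starts 25 to 55 mm short of the stop. Home: centre at jig x -20 mm, near end at x -70 mm, still 10 mm outside the rails.
- pin (a point): Middle of the hinge pin, at jig x 0, y 0, z 44 mm; axes as the jig's. The leaf turns about its x axis. The hinge is stiff (about 0.16 N m of friction): the leaf stays at any angle at which it is left and does not fall; 2 to 3 N at its free edge turn it.
- leaf (a joint): Angle of the hinged template leaf, rad: 0 = flat on the left (+y) side of the spine, pi/2 = upright, pi (end stop) = flat on the right (-y) side over the channel, 2 mm above the block. Starts between 0 and 0.4.
- leaf_edge (a point): Middle of the leaf's free edge at half its thickness, 120 mm from the pin; x along the spine, y from the pin to the edge. The leaf is a plywood plate 8 mm thick, 115 mm along the spine (jig x -57 to 57), 8 to 120 mm from the pin, with two steel bushings. Flat, its underside is 40 mm over the bench; on the left it overhangs the base by 60 mm with only bench beneath, so a fingertip fits under.
- tin: Bystander, to be left alone: open grey metal tin of screws, 76 x 79 x 40 mm high, standing 0.17 m from the jig's origin at its far right; origin at the centre of its underside.
- tape: Bystander, to be left alone: tape measure, 35 x 102 x 64 mm high, standing about 0.23 m to the right of the jig's spine; origin at the centre of its underside.
- brush: Bystander, to be left alone: glue brush, 34 x 170 x 18 mm, lying across beyond the far end of the jig; origin at the centre of its underside.
Not all that is in view belongs to the job. Leave any orange look-alike of the part that bears block_center alone.

How it is judged:
By the outcome, as a careful person would: the job done as asked, in the order asked, and still so for the second after the job is handed in, with the robot touching nothing.
It also fails if it takes over 51 s, if anything falls off the work surface, if the arm or the gripper's body presses on something with over 40 N, if the wrist force passes 120 N, or if a joint passes its speed limit or range.

## Working session

There is one attempt and no reset: what is moved stays moved. The work goes in short steps, each a Python script; the robot and the scene stay as the last script left them, time stands still between calls to the robot, and variables do not carry over. Pictures are saved under pics/ and viewed, at most 10 in all, crops included, and the job is handed in when it is done.

```bash
mkdir -p pics; ls
python3 - <<'E'
from cell import robot
import cv2,numpy as np
for n in("top","side"):
    cv2.imwrite(f"pics/{n}0.png",robot.read_camera(n)[:,:,::-1])
    p=robot.camera_params(n); print(n,np.array(p["intrinsics"]).tolist(),(-np.array(p["R"]).T@np.array(p["t"])).round(0),np.array(p["R"]).round(3).tolist())
s=robot.sense();print(s["ee_rot"],s["clock"],s["force"])
E
```

```text
pics
top [[418.71384296983655, 0.0, 321.1148996326306], [0.0, 418.71384296983655, 202.16966940532873], [0.0, 0.0, 1.0]] [ 450.  -57. 1064.] [[0.004, -1.0, -0.025], [-0.995, -0.002, -0.103], [0.103, 0.025, -0.994]]
side [[416.0571944787632, 0.0, 325.90565745848494], [0.0, 416.0571944787632, 193.39934563887618], [0.0, 0.0, 1.0]] [532. 730. 650.] [[-1.0, -0.016, -0.014], [0.001, 0.62, -0.785], [0.022, -0.784, -0.62]]
[ 9.82022266e-01  1.88763065e-01 -1.05940679e-04 -8.73874065e-04] 0.1 [-0.29200685  0.78880399  0.09873878]
```

View pics/top0.png

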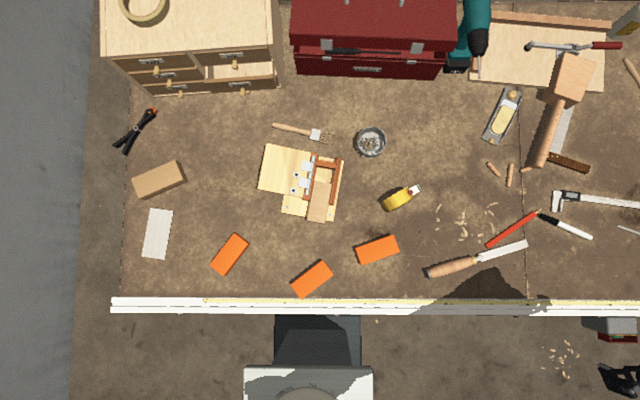

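View pics/side0.png

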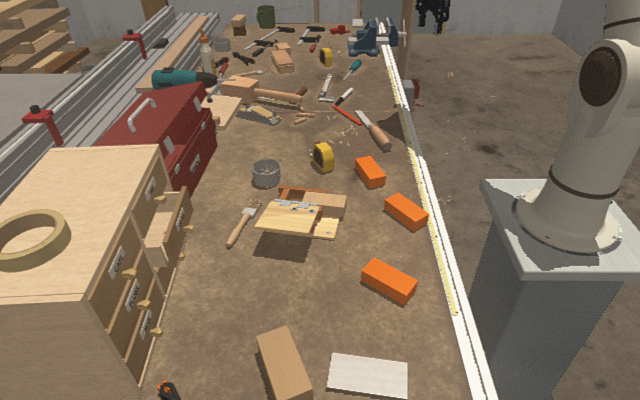

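The jig is at top (300,185) with the leaf on its left. For the block there are four candidates: the pale one in the channel at top (321,200), and orange look-alikes at (230,254), (312,279) and (377,249). The pale one fits because it lies in the jig channel. I'll confirm it in enlarged crops.

Run:
```python
import cv2
a=cv2.imread("pics/top0.png")[130:230,245:365]; cv2.imwrite("pics/topc.png",cv2.resize(a,None,fx=6,fy=6,interpolation=cv2.INTER_CUBIC))
a=cv2.imread("pics/side0.png")[170:260,220:360]; cv2.imwrite("pics/sidec.png",cv2.resize(a,None,fx=5.5,fy=5.5,interpolation=cv2.INTER_CUBIC))
```

```text
(no output)
```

View pics/topc.png

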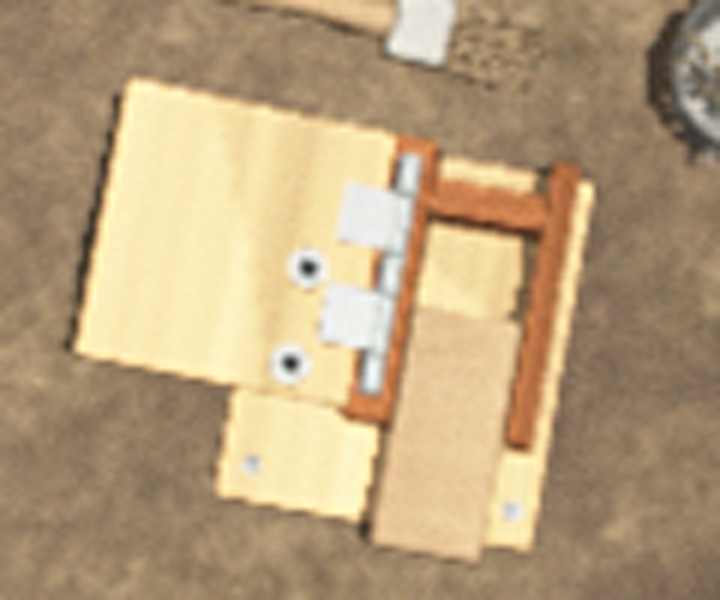

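View pics/sidec.png

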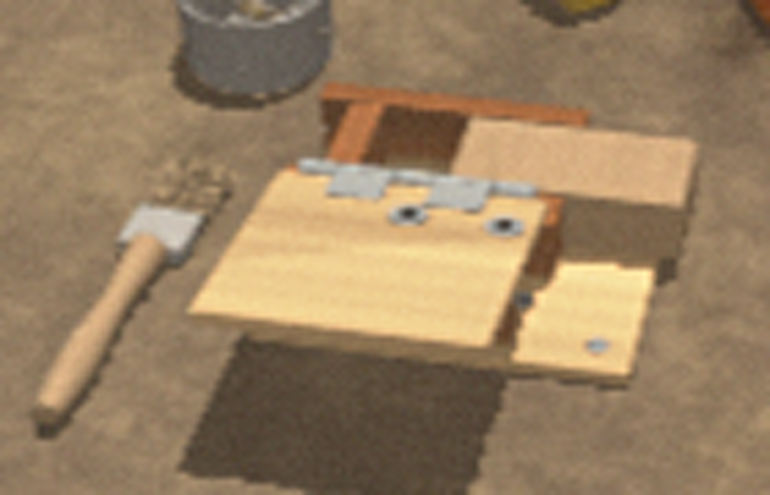

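The crops confirm the block: a pale piece in the channel with top-crop corners (415,308), (520,320), (370,543) and (478,558). The leaf's free edge is at top crop (133,78)–(75,352) and side crop (190,310)–(490,345). I'll fit everything jointly.

```bash
cat > fit.py <<'E'
from cell import robot
import numpy as np
from scipy.optimize import least_squares
P={n:robot.camera_params(n) for n in("top","side")}
def proj(n,X):
    p=P[n];c=np.array(p["R"])@X+np.array(p["t"]);q=np.array(p["intrinsics"])@c;return q[:2]/q[2]
def J2W(q,p): # jig->world
    c,s=np.cos(q[2]),np.sin(q[2]);return np.array([q[0]+c*p[0]-s*p[1],q[1]+s*p[0]+c*p[1],p[2]])
def leaf(q,x,r,h): 
    t=q[3];return [x,r*np.cos(t)-h*np.sin(t),44+r*np.sin(t)+h*np.cos(t)]
E
python3 - <<'E'
from fit import *
T=lambda u,v:("top",np.array([245+u/6-.4,130+v/6-.4]))
S=lambda u,v:("side",np.array([220+u/5.5-.4,170+v/5.5-.4]))
fx=lambda *p:(lambda q:p)
lf=lambda x,r,h:(lambda q:leaf(q,x,r,h))
bl=lambda dx,y,z:(lambda q:(q[4]+dx,-34+y,z))
obs=[(T(385,418),fx(-60,-10,38)),(T(347,412),fx(-60,10,38)),(T(438,143),fx(60,-10,38)),(T(580,168),fx(60,-70,38)),(T(528,448),fx(-60,-70,38)),
(T(530,550),fx(-100,-76,8)),(T(217,493),fx(-100,60,8)),(T(595,183),fx(60,-76,8)),
(T(133,78),lf(57,120,4)),(T(75,350),lf(-57,120,4)),(S(190,310),lf(57,120,4)),(S(490,345),lf(-57,120,4)),
(T(415,308),bl(50,22.5,38)),(T(520,320),bl(50,-22.5,38)),(T(370,543),bl(-50,22.5,38)),(T(478,558),bl(-50,-22.5,38)),
(S(470,118),bl(50,-22.5,38)),(S(697,140),bl(-50,-22.5,38)),(S(688,205),bl(-50,22.5,38)),(S(513,373),fx(-100+40,60,8)),(S(632,376),fx(-100,60,8)),(S(655,265),fx(-100,0,8))][:-1]
obs=[o for o in obs if not(o[0][0]=="side" and abs(o[0][1][0]-(220+513/5.5-.4))<.01)]
f=lambda q:np.concatenate([proj(o[0][0],J2W(q,o[1](q)))-o[0][1] for o in obs])
r=least_squares(f,[500,0,-.2,.2,-60],loss="soft_l1",x_scale=[10,10,.1,.1,10])
print(r.x.round(3),r.cost);print(f(r.x).reshape(-1,2).round(1).tolist())
np.save("q.npy",r.x)
for p in [(-90,-34,20),(0,120,44)]:print(J2W(r.x,p).round(0))
E
```

```text
[ 6.22538e+02 -2.18900e+00 -1.71000e-01  1.90000e-01 -5.96410e+01] 3.9705916357959437
[[0.6, 0.9], [-1.0, 0.5], [0.3, -0.4], [0.3, -0.5], [0.7, 0.0], [-0.0, 0.2], [-0.7, 0.4], [-0.2, -0.2], [-1.0, 0.0], [-0.2, 0.5], [-0.2, -0.2], [-0.6, 0.1], [-0.2, -0.6], [0.2, 0.5], [0.1, -0.1], [0.1, 0.6], [0.2, -0.6], [0.2, -0.2], [-1.0, 0.1], [-0.4, -0.3]]
[528. -20.  20.]
[643. 116.  44.]
```

Good fit: jig at (622.5, -2.2), yaw -0.171, leaf at 0.19 rad, block 40 mm short, all consistent with the given ranges. Next I'll check IK for the flip, with the tool pitched forward and swept on an arc about the pin, then push the block.

```bash
cat >> fit.py <<'E'
from scipy.spatial.transform import Rotation as Ro
q=np.load("q.npy")
def ori(e=90,az=0): # tool z: horizontal azimuth az (deg, rel jig x), e degrees down
    return (Ro.from_euler("z",q[2]+np.radians(az))*Ro.from_euler("y",90-90+0)*Ro.from_euler("x",np.pi)*Ro.from_euler("y",np.radians(90-e))).as_quat()
W=lambda x,y,z:J2W(q,(x,y,z)).tolist()
def st(tag=""):
    s=robot.sense();c,n=np.cos(q[2]),np.sin(q[2]);p=np.array(s["ee_pos"]);d=p-[q[0],q[1],0]
    f=np.array(s["force"]);print(tag,round(s["clock"],1),"jig",np.round([c*d[0]+n*d[1],-n*d[0]+c*d[1],d[2]],1),"F",np.round([c*f[0]+n*f[1],-n*f[0]+c*f[1],f[2]],1))
    return s
E
python3 - <<'E'
from fit import *
print(Ro.from_quat(ori(35)).as_matrix()[:,2].round(2))
pts=[(-160,105,150),(-110,105,22),(-30,105,22),(-30,90,100),(-30,60,150),(-30,20,170),(-30,-40,150),(-30,-80,100),(-30,-95,55)]
for az in(0,-30,-60):
  for e in(30,40,50,90):
    print(az,e,[int(robot.ik(W(*p),ori(e,az)) is not None) for p in pts])
E
```

```text
[ 0.81 -0.14 -0.57]
0 30 [0, 0, 1, 0, 0, 0, 0, 0, 0]
0 40 [0, 0, 1, 1, 0, 0, 0, 0, 0]
0 50 [0, 0, 1, 1, 1, 1, 1, 0, 0]
0 90 [1, 1, 1, 1, 1, 1, 1, 1, 1]
-30 30 [1, 1, 1, 1, 1, 1, 1, 1, 1]
-30 40 [1, 1, 1, 1, 1, 1, 1, 1, 1]
-30 50 [1, 1, 1, 1, 1, 1, 1, 1, 1]
-30 90 [1, 1, 1, 1, 1, 1, 1, 1, 1]
-60 30 [1, 1, 1, 1, 1, 1, 1, 1, 1]
-60 40 [1, 1, 1, 1, 1, 1, 1, 1, 1]
-60 50 [1, 1, 1, 1, 1, 1, 1, 1, 1]
-60 90 [1, 1, 1, 1, 1, 1, 1, 1, 1]
```

```bash
cat > push.py <<'E'
from fit import *
D=ori(90)
robot.gripper_to(0)
robot.move_to(W(-145,-34,150),D); st("above")
robot.move_l(W(-140,-34,18),vel=150); s=st("down")
f0=np.array(s["force"]); ax=np.array([np.cos(q[2]),np.sin(q[2]),0])
robot.move_l(W(-92,-34,18),vel=60); st()
for x in np.arange(-90,-70,1.5):
    robot.move_l(W(x,-34,18),vel=30); s=robot.sense(); f=ax@(np.array(s["force"])-f0)
    print(round(x,1),round(f,1),end="; ")
    if f<-6: break
s=st("end"); robot.wait(.2); st()
robot.move_l(W(x-25,-34,18),vel=100)
robot.move_l(W(x-60,-10,160),vel=250); st("up")
cv=robot.read_camera("top")[:,:,::-1]
import cv2; cv2.imwrite("pics/push.png",cv2.resize(cv[130:230,245:365],None,fx=6,fy=6,interpolation=cv2.INTER_CUBIC))
E
python3 push.py
```

```text
above 3.1 jig [-144.6  -34.8  150. ] F [ 0.2  0.4 -0.3]
down 4.2 jig [-139.4  -33.7   18.6] F [ 0.2  0.1 -0.8]
 5.1 jig [-92.6 -33.9  17.8] F [ 0.6 -0.6  0.6]
-90.0 0.3; -88.5 -0.3; -87.0 -0.3; -85.5 -1.5; -84.0 -0.8; -82.5 -0.0; -81.0 0.7; -79.5 0.1; -78.0 -0.5; -76.5 -0.2; -75.0 0.5; -73.5 0.3; -72.0 -0.1; -70.5 0.1; end 8.6 jig [-70.4 -34.   18. ] F [ 0.3 -0.5 -0.6]
 8.8 jig [-70.6 -34.   18. ] F [-0.2 -0.1 -0.8]
up 10.0 jig [-130.4  -10.9  159.3] F [-0.8 -0.9  0.4]
```

View pics/push.png

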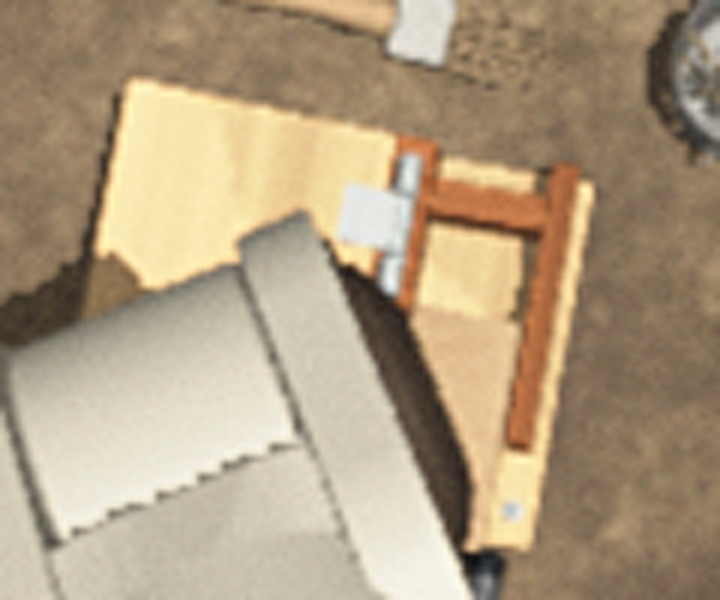

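The picture shows the block unmoved, with its far edge still at (415,308)–(520,320). The fingers probably stayed open and straddled it, so I'll check the gap.

Run:
```python
from fit import *
s=robot.sense();print(s["finger_gap"],s["clock"])
print(robot.gripper_to(0));s=robot.sense();print(s["finger_gap"],s["clock"])
print(robot.gripper_to(5));robot.wait(.5);s=robot.sense();print(s["finger_gap"],s["clock"],s["grip_force"])
```

```text
0.07146694335499972 10.025
False
-0.06302653999809066 10.2417
False
5.080060779472077 10.9667 0.0
```

Run:
```python
from fit import *
import cv2
s=st();p=np.array(s["ee_pos"])
im={n:robot.read_camera(n)[:,:,::-1].copy() for n in P}
out=[]
for n in P:
    u=proj(n,p);print(n,u.round(1)); o=np.array([215,80]) if n=="top" else np.array([220,80])
    a=im[n][o[1]:o[1]+180,o[0]:o[0]+200]; a=cv2.resize(a,None,fx=2*1,fy=2,interpolation=cv2.INTER_CUBIC)
    c=((u-o)*2).astype(int); cv2.circle(a,tuple(int(v) for v in c),4,(0,0,255),1); out.append(a)
cv2.imwrite("pics/chk.png",np.hstack(out))
```

```text
11.0 jig [-130.5  -10.   160.1] F [-0.8  0.1 -0.4]
top [300.6 226. ]
side [354.1 163.8]
```

View pics/chk.png

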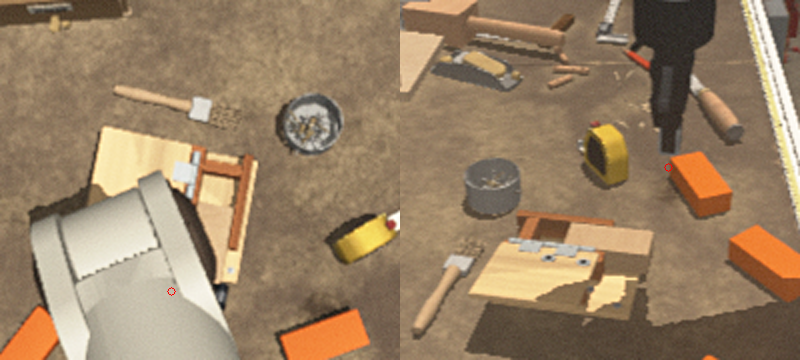

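In the side view the shut fingertip ends at (668,152), about 15 crop pixels above the projected TCP at (668,167). The real tip is therefore about 20 mm higher than reported and passed over the block. I'll calibrate it by a gentle touch on free bench.

Run:
```python
from fit import *
robot.gripper_to(0)
robot.move_l(W(-138,-34,16),vel=200); s=st("low"); f0=s["force"][2]
for z in np.arange(14,-30,-2):
    robot.move_l(W(-138,-34,z),vel=40); s=robot.sense(); f=s["force"][2]-f0
    print(round(z,1),round(s["ee_pos"][2],1),round(f,1),end="; ")
    if abs(f)>3: break
robot.move_l(W(-138,-34,z+15),vel=100); st("up")
```

```text
low 12.2 jig [-137.2  -33.3   16.7] F [ 1.   0.5 -0.6]
14 14.8 0.7; 12 12.1 1.3; 10 9.8 1.3; 8 7.8 1.2; 6 5.9 0.8; 4 3.9 0.1; 2 1.9 0.3; 0 -0.1 1.2; -2 -2.1 0.5; -4 -4.1 1.4; -6 -6.1 0.4; -8 -8.1 1.2; -10 -10.1 0.4; -12 -12.1 0.5; -14 -14.1 0.9; -16 -16.1 0.3; -18 -18.1 0.9; -20 -20.1 0.5; -22 -22.1 1.8; -24 -23.2 11.8; up 17.5 jig [-137.3  -34.    -8.7] F [0.1 0.4 0.4]
```

Bench contact came at reported z ≈ -22.5, so the tip is 22.5 mm short of the TCP. Pushing the block again at reported z = -4 (tip about 18 mm up).

```bash
cat > push2.py <<'E'
from fit import *
Z=-4
robot.move_l(W(-138,-34,Z),vel=80); robot.wait(.1); s=st("start")
f0=np.array(s["force"]); ax=np.array([np.cos(q[2]),np.sin(q[2]),0])
robot.move_l(W(-92,-34,Z),vel=50); st()
for x in np.arange(-90,-66,2):
    robot.move_l(W(x,-34,Z),vel=30); s=robot.sense(); f=ax@(np.array(s["force"])-f0)
    print(round(x,1),round(f,1),end="; ")
    if f<-6: break
st("end")
robot.move_l(W(x-25,-34,Z),vel=100)
robot.move_l(W(-165,-34,110),vel=250); st("up")
import cv2; cv2.imwrite("pics/push2.png",np.hstack([cv2.resize(robot.read_camera("side")[170:260,220:360,::-1],(560,360)),np.zeros((360,1,3),np.uint8)]))
E
python3 push2.py
```

```text
start 17.8 jig [-138.2  -34.    -4.2] F [-1.4  0.  -0.3]
 18.9 jig [-92.3 -34.   -4. ] F [0.1 0.2 0.5]
-90 1.4; -88 1.4; -86 2.1; -84 2.1; -82 1.5; -80 -1.2; -78 -5.5; -76 -10.7; end 20.9 jig [-80.9 -34.1  -4.8] F [-12.1  -0.3   7.7]
up 22.0 jig [-163.9  -34.6  110. ] F [-0.1  0.2  0.1]
```

View pics/push2.png

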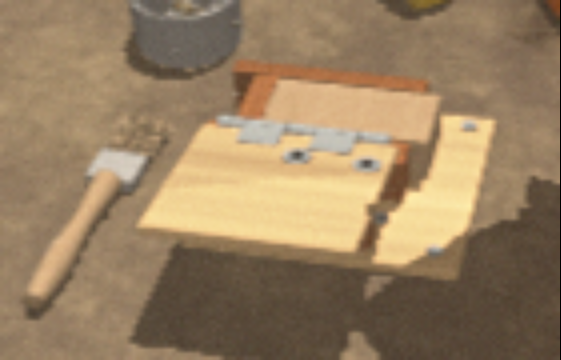

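The block is home: its far end is against the stop at crop (270,115), and the TCP stopped at -81, which is -70 for the face plus an 11 mm finger. Next I'll pose the tilted tool beside the leaf edge and look once to see how the tip offset acts when tilted.

```bash
cat > tilt.py <<'E'
from fit import *
import cv2
T=ori(35,-60)
robot.move_to(W(-90,190,130),T); st()
robot.move_l(W(-45,160,45),vel=200); s=st()
p=np.array(s["ee_pos"]);z=Ro.from_quat(s["ee_rot"]).as_matrix()[:,2]
out=[]
for n in P:
    im=robot.read_camera(n)[:,:,::-1]; u=proj(n,p); o=(u-[50,50]).astype(int)
    a=cv2.resize(im[o[1]:o[1]+100,o[0]:o[0]+100],None,fx=4,fy=4,interpolation=cv2.INTER_CUBIC)
    for X,c in((p,(0,0,255)),(p-22.5*z,(0,255,0)),(p+[0,0,22.5],(255,0,0))):
        w=((proj(n,X)-o)*4+2).astype(int);cv2.circle(a,(int(w[0]),int(w[1])),4,c,1);print(n,w)
    out.append(a)
cv2.imwrite("pics/tilt.png",np.hstack(out))
E
python3 tilt.py
```

```text
25.4 jig [-89.8 189.7 130.1] F [ 0.3 -0.6 -0.2]
 26.1 jig [-45.4 160.4  45.2] F [0.  0.4 1. ]
top [203 203]
top [170 210]
top [195 197]
side [202 202]
side [211 210]
side [199 170]
```

View pics/tilt.png

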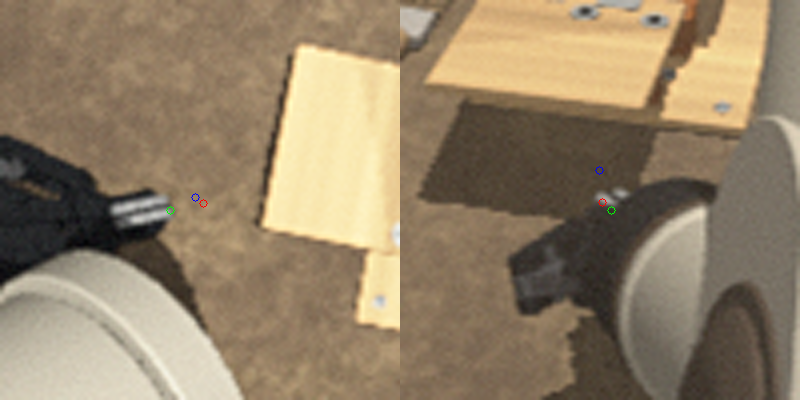

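In the top view the tip at (170,210) coincides with the green mark, so the offset acts along the tool axis. Now the flip, with force logging.

```bash
cat > flip.py <<'E'
from fit import *
import sys
def tipto(x,y,z,e,vel,go=True):
    o=ori(e,-60);p=np.array(W(x,y,z))+22.5*Ro.from_quat(o).as_matrix()[:,2]
    if not go: return robot.ik(p.tolist(),o) is not None
    robot.move_l(p.tolist(),o,vel=vel)
way=[(-35,150,20,35,200),(-12,107,20,35,120)]
for t in np.append(np.arange(.2,3.0,.3),2.95):
    r=106-6*t/np.pi; d=15
    way.append((-10,r*np.cos(t)+d*np.sin(t),44+r*np.sin(t)-d*np.cos(t),35+25*np.clip((t-1.2)/1.6,0,1),110))
print([tipto(*w,go=False) for w in way])
if len(sys.argv)>1:
    for w in way:
        tipto(*w); s=st(); 
        if np.linalg.norm(s["force"])>20: print("high");sys.exit()
    f0=0
    for z in np.arange(way[-1][2]-3,42,-2):
        tipto(-10,way[-1][1],z,60,40); s=robot.sense(); print(round(z,1),round(s["force"][2],1),end="; ")
        if s["force"][2]>9: break
    st("pressed")
E
python3 flip.py | tee o; grep -q False o || python3 flip.py go
```

```text
[True, True, True, True, True, True, True, True, True, True, True, True, True]
[True, True, True, True, True, True, True, True, True, True, True, True, True]
 26.6 jig [-25.9 133.2   7. ] F [-1.1  0.3  0.1]
 27.2 jig [-2.7 91.   7.5] F [-0.5  0.4 -1.1]
 27.6 jig [-0.5 91.4 38.3] F [ 0.4  0.6 -0.8]
 28.0 jig [-0.5 83.1 68.8] F [-0.3  0.3  0. ]
 28.5 jig [-0.5 67.2 96. ] F [-1.  -0.5  0.2]
 28.9 jig [ -0.5  44.  117.3] F [0.  0.5 0.2]
 29.3 jig [ -1.   16.7 129.6] F [-0.2  0.4 -0.2]
 29.7 jig [ -1.8 -12.5 132.3] F [ 0.  -0.1 -1. ]
 30.2 jig [ -2.5 -41.5 126.4] F [-0.1  0.  -0.5]
 30.6 jig [ -3.2 -67.9 111.9] F [-0.  -0.1  0.2]
 31.0 jig [ -4.  -88.8  90.2] F [ 0.3 -0.3 -1.2]
 31.4 jig [  -4.6 -103.3   63.1] F [-0.6  0.9  0.4]
 31.7 jig [  -4.4 -104.7   58.4] F [ 0.1 -0.8  0.3]
74.8 0.2; 72.8 0.8; 70.8 0.4; 68.8 -0.5; 66.8 0.3; 64.8 -0.3; 62.8 0.6; 60.8 -0.5; 58.8 -0.3; 56.8 0.4; 54.8 0.0; 52.8 0.5; 50.8 4.5; 48.8 15.5; pressed 35.2 jig [  -4.  -105.4   31.4] F [-6.2  1.  15.5]
```

Contact at tip z ≈ 51 over y ≈ -98 means the leaf is there, flat, since otherwise there would be nothing above the bench. I'll retreat and verify.

Run:
```python
from fit import *
import cv2
s=robot.sense();p=np.array(s["ee_pos"]);robot.move_l((p+[0,0,50]).tolist(),vel=150)
robot.move_l(W(-60,110,200),vel=300); robot.move_l(W(-120,240,220),vel=300);st()
a=robot.read_camera("top")[:,:,::-1][110:230,235:435];b=robot.read_camera("side")[:,:,::-1][140:260,220:360]
cv2.imwrite("pics/fin.png",np.hstack([cv2.resize(a,(470,282)),cv2.resize(b,(329,282))]))
```

```text
37.3 jig [-119.6  238.7  219.1] F [ 1.2 -0.3 -0.3]
```

View pics/fin.png

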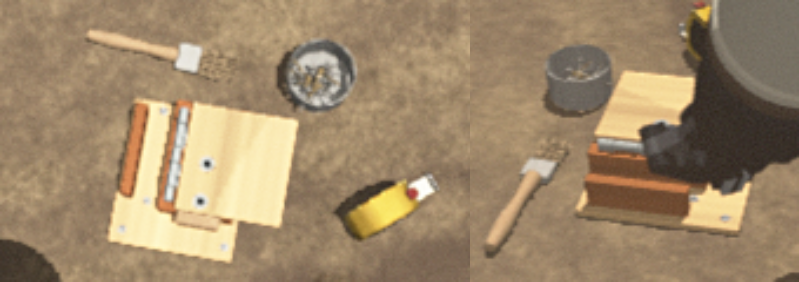

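The final view shows the leaf flat over the channel, with its edge at (298,120)–(278,225). The block's end shows about 13 mm past the leaf at (197,222), as it should when home. The tin, tape and brush haven't moved, so I'm handing in.

```bash
python3 -c "
from cell import robot
print(robot.sign_off())"
```

```text
the job is handed in; nothing more can be done
None
```

The job is handed in, at about 37 s of the 51 s allowed: the block is home against the stop, the leaf lies flat over it, and the tin, tape and brush have not moved.

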